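Set the potter's wheel ready: speed lever to off, power on

TASK

Get the tabletop potter's wheel ready for trimming. Its speed lever was left in the fast range, leaning towards you: push it away from you with the fingertips, on past the click at slow, until it rests at the far stop, which is off; only then press the power button beside it until it stays in. Just push and press: leave the bowl on the wheel head, the cup, the water basin and the trimming tool where they are.

Things in the scene. Friction and masses are not known exactly. Their poses are not given: they have to be found in the camera images.
- wheel: Tabletop potter's wheel, fixed. White housing: x -170 to 170, y -115 to 405 mm, deck 135 mm above the table. Origin on the table, below the middle of the lever slot; z up, +x points away from the robot's side (lever's off direction), +y to the wheel head. A grey control panel 3 mm thick with lever, a ladder of white bars (long = fast, short = off) and button covers the -y end of the deck
- head_top (a point): Centre of the top of the aluminium wheel head (radius 90 mm, 178 mm above the table, at x 0, y 235 mm of the wheel; it turns with some drag). Around it a black splash pan, radius 160 mm, its rim 187 mm above the table
- speed_lever (a joint): Lever angle, rad, about an axis along the wheel's y at x 0, y 0, 95 mm above the table. 0 = full speed, leaning 0.55 rad to -x; 0.66 = slow, a notch between two spring clicks (crests at 0.46 and 0.86); 1.05 = off, at the end stop, leaning 0.5 rad to +x. Let go short of a crest, it is pushed back; past 0.86 it snaps to off and stays there. Pushing the grip takes up to about 7 N
- lever_grip (a point): Middle of the lever's black round grip, 108 mm from the swing axis; moves with the lever. The grip spans 75 to 135 mm from the axis and is 17 mm thick at its foot, 24 mm near the top; below it is a steel stem 9 mm thick. The grip's top is 210 mm above the table at full speed, 230 mm upright, 213 mm at off
- button_top (a point): Centre of the flat top of the power button: bare aluminium, round, 26 mm across, in a low steel ring 36 mm across whose top is 140 mm above the table; at x -50, y -70 mm of the wheel. When out its top is 150 mm above the table; it is pressed straight down
- power_button (a joint): Travel of the power button, m: 0 = out (power off), 0.007 = latched in at the bottom of its travel (power on). A snap spring: about 5.5 N takes it to the middle (0.0035), past which it goes in and stays in by itself
- bowl_c (a point): Centre (26 mm above its foot) of a terracotta bowl 128 mm across and 52 mm high that stands loose on the wheel head
- cup_c (a point): Centre (24 mm above its foot) of a small terracotta cup 54 mm across and 48 mm high, loose on the control panel at its far (+x) end
- basin_c (a point): Centre (27 mm above its foot) of a blue ceramic water basin 140 mm across and 55 mm high, loose on the table on the -y side of the wheel
- trimmer_c (a point): Middle of a trimming tool lying on the table on the -y side of the wheel: wooden handle 115 by 13 by 12 mm with a wire loop, 175 mm long in all

How it is judged:
On the way, in this order (a step that is already met when the one before it is completed fails the run):
1. the speed lever is past the slow click and at the off stop, with the power still off (value of joint speed_lever above 1 rad and value of joint power_button below 0.002 m), for 0.2 s.
2. the power button is latched in (value of joint power_button above 0.006 m), for 0.2 s.
At the end, for the whole second after the job is handed in: The speed lever rests at the off stop (within 0.05 rad), the power button stays in (at least 6 of its 7 mm down), and the bowl, cup, basin and trimming tool are within 20 mm of where they stood (value of joint speed_lever above 1 rad and value of joint power_button above 0.006 m and distance of each of bowl_c, cup_c, basin_c, trimmer_c from where it was at the start of the episode below 0.02 m); the robot touches nothing.
It fails at once if the power button goes in while the lever is not at off (value of joint power_button above 0.0035 m and value of joint speed_lever below 1 rad).
It fails at once if the bowl, cup, basin or trimming tool is picked up or shoved aside (distance of any of bowl_c, cup_c, basin_c, trimmer_c from where it was at the start of the episode above 0.02 m).
It also fails if it takes over 43 s, if anything falls off the work surface, if the arm or the gripper's body presses on something with over 40 N, if the wrist force passes 120 N, or if a joint passes its speed limit or range.

ROBOT

A 6-joint arm with a two-finger parallel gripper is mounted at the origin on the work surface. World frame = base frame: x ahead of the robot, y to its left, z up, the work surface at z = 0. Lengths are in m, angles in rad, forces in N, time in s.
With the tool pointing down it reaches from about 0.25 to 0.725 m from the base axis. Payload 4 kg.
Tool frame: the origin (TCP) lies midway between the tips of the shut fingers; the grasp point (between the pads) lies 19 mm behind it (bot.grip_point_offset is the distance from the TCP to the grasp point, in m); z points along the fingers, y is the line along which they close (so a half turn about z gives the same grasp; the last joint's range is limited). The gripper opens to 85 mm and grips with 20 to 120 N. Pads are 22 mm wide; open, the fingers measure 114 mm over their backs; the gripper's body (76 mm by 85 mm) begins 54 mm behind the grasp point. The pads swing forward as they close: fully open they stand 13 mm farther back than shut.
Start: joints at [1.327, 0.241, 0.005, 1.335, 0, 1.571], TCP at [0.121, 0.485, 0.231] pointing down, gripper open.
Joint ranges: [-2.72, 2.72], [-1.05, 1.87], [-1.09, 1.28], [-1.99, 2.15], [-1.42, 1.44], [-3.14, 3.14]. Speed limits (rad/s): [2.79, 2.79, 3.14, 3.14, 3.14, 3.14].

INTERFACE

Orientations are given as a unit quaternion [x, y, z, w].
In Python, from workcell import bot gives the robot as it stands.
- The arm moves only by the tool step_arm, never from a script. Its argument "targets" is text: rows parted by semicolons, each of 7 numbers parted by spaces: the opening, from -1 (shut) to 1 (fully open), so that 0 is half open, then the shift along the world's x, y, z normalised to -1 to 1, where 1 is 0.5 m, then the turn, a rotation vector about the world's x, y, z normalised to -1 to 1, where 1 is pi/4 rad. In form: gripper x y z wx wy wz; .... A call has 1 to 10 rows; each row is the pose to reach, as a shift and turn from the pose commanded when the call began; what a row does not reach only later rows make up. A row lasts 1/12 s, in which the tool goes at most 41.7 mm and 7.16 degrees, less where a joint would pass 70% of its speed; a pose out of reach is approached as far as the arm can. A call with a number of a shift or a turn outside -1 to 1 is refused whole. A call with a gripper value outside its range is refused whole. The fingers move at their own pace and stop on an object; the grip force is fixed at half the most. Time passes only in rows, so rows that repeat a pose let the fingers close. It gives the time, the measured TCP pose, the force, the opening and the grip force at its end, in the units of the state.
- bot.get_obs(): the state, without advancing time (a new reading comes with each control period).
- bot.camera(name): name is "scene" or "top" or "wrist"; returns the picture (480x640x3 uint8, red, green, blue); there is no depth.
- bot.camera_info(name): a dict with "vertical_fov" (degrees; the focal length in pixels is half the picture's height over the tangent of half this angle, whatever the lens; pixels are square), "cx", "cy" (the principal point, pixels), "D" ([k1, k2, p1, p2, k3] as OpenCV has them; the pictures are not rectified), "pose" (4x4, takes a point from camera to world coordinates). Camera axes: x right, y up, looking along -z (the intrinsics and any distortion apply to the point x, -y, -z); pixel columns grow to the right and rows downward; lengths in m; the calibration is good to about 2 mm. A picture is of the moment at which its call begins: read the wrist's pose just before it. camera_info takes no time and is no camera call; for the wrist camera it gives the pose at the moment of the call.
- bot.job_done(): hands the job in; it is judged then, once.
The state is a dict: "clock": time; "joint_pos": joint angles; "joint_vel": joint speeds; "tau": joint torques, N m; "eef_pos": TCP position; "tool_rot": TCP orientation; "ft_force": force on the tool from outside, world axes, zero at the start; "ft_torque": the same for the moment, N m; "grip_width": finger opening in m; "grasp_force": force on a finger pad.
Only numpy, scipy, OpenCV 4.12 (cv2) and the standard library are available. Lean on these libraries where they do the work, as an engineer would, in place of code of your own. Each camera call takes 0.05 s, during which the arm holds its last target. There are 200 camera calls.

## Working session

There is one attempt and no reset: what is moved stays moved. The work goes in short steps, Python scripts to look and compute and a tool call to move; the robot and the scene stay as the last step left them, time stands still between calls to the robot, and variables do not carry over. Pictures are saved under pics/ and viewed, at most 10 in all, crops included, and the job is handed in when it is done.

Besides the shell and the picture viewer there is one more tool, called after ">>>" as name(argument=value, ...) on one line, values as JSON. step_arm: Moves the arm, as the interface text tells. Scaled input: -1 to 1 covers 0.5 m each way for a shift and pi/4 rad each way for a turn. Its arguments: {"type":"object","properties":{"targets":{"type":"string"}},"required":["targets"]}

```bash
mkdir -p pics; ls; python3 - <<'E'
from workcell import bot
import cv2
for n in ("scene","top"):
    cv2.imwrite(f"pics/{n}0.png",bot.camera(n)[:,:,::-1]); i=bot.camera_info(n); print(n,i)
o=bot.get_obs();print(o["clock"],o["eef_pos"],o["tool_rot"],o["grip_width"])
E
```

```text
pics
scene {'vertical_fov': 48.4515293426261, 'cx': 318.29934562569844, 'cy': 236.60177480595408, 'D': array([-0.06722963,  0.        ,  0.        ,  0.        ,  0.        ]), 'pose': array([[ 0.16780057, -0.64379017,  0.74657698,  1.37281907],
       [ 0.98569268,  0.09735111, -0.13759613, -0.23834577],
       [ 0.01590294,  0.75898417,  0.65091483,  0.8793133 ],
       [ 0.        ,  0.        ,  0.        ,  1.        ]])}
top {'vertical_fov': 42.92174018441555, 'cx': 313.96392313340294, 'cy': 233.40767834689353, 'D': array([0.00243758, 0.        , 0.        , 0.        , 0.        ]), 'pose': array([[ 2.39883999e-02,  9.85607811e-01, -1.67337384e-01,
         3.38995440e-01],
       [-9.99700928e-01,  2.44458542e-02,  6.74082538e-04,
        -1.08175000e-01],
       [ 4.75508630e-03,  1.67271168e-01,  9.85899460e-01,
         1.26977104e+00],
       [ 0.00000000e+00,  0.00000000e+00,  0.00000000e+00,
         1.00000000e+00]])}
0.1 [0.12055529 0.48467656 0.23051459] [ 1.21597438e-01  9.92579067e-01 -9.18727627e-04 -1.18025558e-04] 0.08505049075363612
```

View pics/scene0.png

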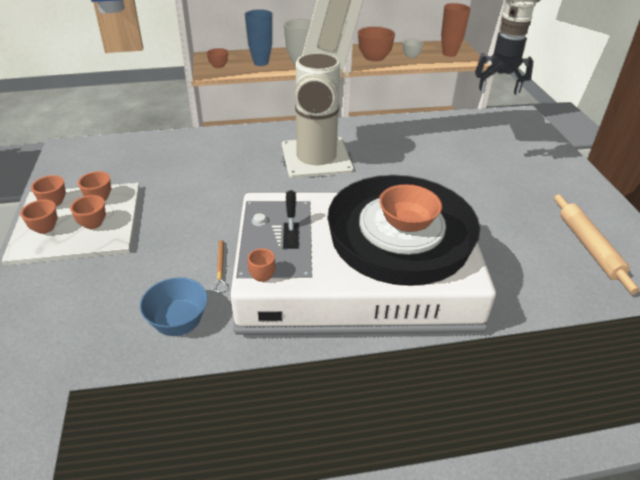

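View pics/top0.png

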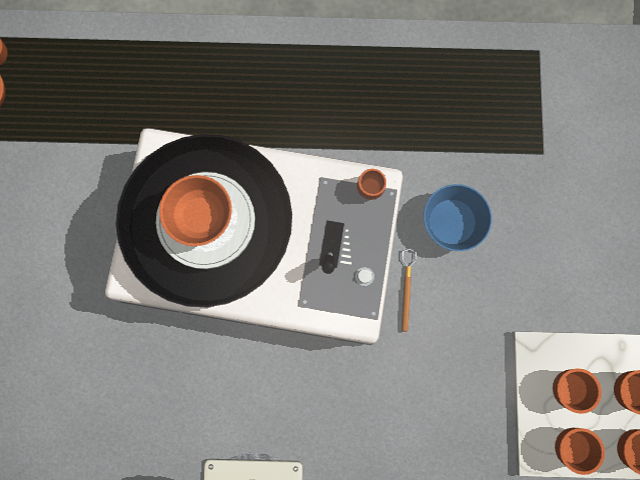

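The top view shows the lever grip's end at about (328,264), the button at (365,276), the wheel head at (206,220), the cup at (372,183) and the tool loop at (408,257). I'll fit the wheel pose to these.

```bash
cat > h.py <<'E'
import numpy as np, cv2
from workcell import bot
def ray(i,uv):
    f=240/np.tan(np.radians(i["vertical_fov"])/2)
    K=np.array([[f,0,i["cx"]],[0,f,i["cy"]],[0,0,1]])
    p=cv2.undistortPoints(np.array([[uv]],float),K,i["D"])[0,0]
    return i["pose"][:3,3], i["pose"][:3,:3]@np.array([p[0],-p[1],-1])
def at(i,uv,z):
    o,d=ray(i,uv); return (o+d*(z-o[2])/d[2])
def fit(W,P):
    W=np.array(W);P=np.array(P)[:,:2];w=W@[1,1j];p=P@[1,1j]
    a=np.vdot(w-w.mean(),p-p.mean()); th=np.angle(a); t=p.mean()-np.exp(1j*th)*w.mean()
    print("scale",abs(a)/np.sum(abs(w-w.mean())**2),"yaw",th,"t",t,"res mm",np.round(1000*abs(p-np.exp(1j*th)*w-t),1)); return th,t
E
python3 - <<'E'
from h import *
t=bot.camera_info("top"); s=bot.camera_info("scene")
W=[(0,.235),(-.05,-.07),(.17,.405),(.17,-.115),(-.17,-.115),(-.17,.405)]
P=[at(t,(206,220),.178),at(t,(365,276),.150)]+[at(t,c,.133) for c in [(143,128),(403,169),(378,344),(105,298)]]
th,o=fit(W,P)
print(np.round(P,3))
q=lambda x,y:(lambda c:(round(c.real,4),round(c.imag,4)))(o+np.exp(1j*th)*(x+1j*y))
print("button",q(-.05,-.07),"scene",at(s,(260,219),.150))
print("grip full",q(-.0564,0),"top",q(-.07,0),"seen",at(t,(327,266),.205),"off",q(.0518,0), "cup",at(t,(372,183),.186),"cup wheel frame",np.exp(-1j*th)*(at(t,(372,183),.186)[:2]@[1,1j]-o))
E
```

```text
scale 0.9837058866093354 yaw -0.1393718172149429 t (0.5109433532070269-0.14447793300819653j) res mm [0.6 2.2 6.5 5.  4.4 5.7]
[[ 0.544  0.088  0.178]
 [ 0.452 -0.205  0.15 ]
 [ 0.731  0.228  0.133]
 [ 0.662 -0.277  0.133]
 [ 0.329 -0.231  0.133]
 [ 0.401  0.275  0.133]]
button (np.float64(0.4517), np.float64(-0.2069)) scene [ 0.4591839  -0.20002048  0.15      ]
grip full (np.float64(0.4551), np.float64(-0.1366)) top (np.float64(0.4416), np.float64(-0.1348)) seen [ 0.46234134 -0.13314325  0.205     ] off (np.float64(0.5622), np.float64(-0.1517)) cup [ 0.6189565  -0.21267435  0.186     ] cup wheel frame (0.11643971508930782-0.05252984230840809j)
```

>>> step_arm(targets="-1 0.32 -0.72 0.06 0 0 0.133;-1 0.32 -0.72 0.06 0 0 0.133;-1 0.32 -0.72 0.06 0 0 0.133;-1 0.32 -0.72 0.06 0 0 0.133;-1 0.32 -0.72 0.06 0 0 0.133;-1 0.32 -0.72 0.06 0 0 0.133;-1 0.32 -0.72 0.06 0 0 0.133;-1 0.32 -0.72 0.06 0 0 0.133;-1 0.32 -0.72 0.06 0 0 0.133;-1 0.32 -0.72 0.06 0 0 0.133")

```text
clock: 0.93
eef_pos: [0.2812, 0.1219, 0.2616]
tool_rot: [0.071, 0.997, -0.001, 0.0]
ft_force: [-0.9, 0.9, -0.2]
grip_width: 0.0001
grasp_force: 0.0
```

>>> step_arm(targets="-1 0.2 -0.5 0 0 0 0;-1 0.2 -0.5 0 0 0 0;-1 0.2 -0.5 0 0 0 0;-1 0.2 -0.5 0 0 0 0;-1 0.2 -0.5 0 0 0 0;-1 0.2 -0.5 0 0 0 0;-1 0.2 -0.5 0 0 0 0;-1 0.2 -0.5 0 0 0 0;-1 0.2 -0.5 0 0 0 0")

```text
clock: 1.68
eef_pos: [0.3803, -0.1255, 0.2606]
tool_rot: [0.071, 0.997, 0.0, -0.001]
ft_force: [-0.0, 0.6, 0.4]
grip_width: 0.0
grasp_force: 0.0
```

```bash
python3 - <<'E'
from h import *
o=bot.get_obs();print(o["clock"],o["eef_pos"],o["tool_rot"],o["grip_width"],o["ft_force"])
i=bot.camera_info("wrist");print(i);np.save("wi.npy",i,allow_pickle=True)
cv2.imwrite("pics/w1.png",bot.camera("wrist")[:,:,::-1])
E
```

```text
1.6833 [ 0.38026468 -0.1254614   0.260574  ] [ 7.09973441e-02  9.97475867e-01  4.44150473e-04 -1.03701946e-03] 2.0758237151753886e-05 [-0.02407652  0.58402402  0.39308428]
{'vertical_fov': 66.79437205213347, 'cx': 313.1512413075606, 'cy': 235.33130241162323, 'D': array([-0.00584796,  0.        ,  0.        ,  0.        ,  0.        ]), 'pose': array([[ 0.14145661, -0.94086174, -0.30784607,  0.30180468],
       [ 0.98994394,  0.13476041,  0.04301892, -0.11466017],
       [ 0.0010106 , -0.31083567,  0.95046313,  0.40279286],
       [ 0.        ,  0.        ,  0.        ,  1.        ]])}
```

View pics/w1.png

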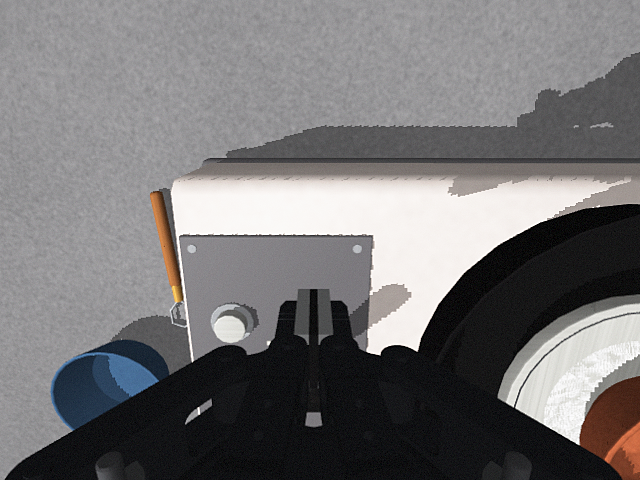

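The wrist view shows the button top at about (229,329) and the panel edge level in the picture, so the tool yaw matches the wheel. The lever is hidden behind the fingers.

```bash
python3 - <<'E'
from h import *
i=np.load("wi.npy",allow_pickle=True).item()
print("button",at(i,(229,328),.150))
a=at(i,(184,236),.138);b=at(i,(372,236),.138);print("panel near edge",a,b,"yaw",np.arctan2(-(b-a)[0],(b-a)[1]))
E
```

```text
button [ 0.45113029 -0.20352254  0.15      ]
panel near edge [ 0.37407429 -0.22465999  0.138     ] [ 0.3944938  -0.08209621  0.138     ] yaw -0.14226311468828487
```

>>> step_arm(targets="-1 0 0 -0.07 0 0 0;-1 0 0 -0.14 0 0 0;-1 0 0 -0.177 0 0 0;-1 0 0 -0.177 0 0 0;-1 0.04 -0.004 -0.177 0 0 0;-1 0.08 -0.008 -0.177 0 0 0;-1 0.12 -0.014 -0.177 0 0 0;-1 0.15 -0.018 -0.177 0 0 0")

```text
clock: 2.4
eef_pos: [0.4569, -0.133, 0.1748]
tool_rot: [0.069, 0.998, -0.0, 0.001]
ft_force: [-2.4, -1.3, 1.1]
grip_width: 0.0001
grasp_force: 0.0
```

>>> step_arm(targets="-1 0.03 -0.004 0 0 0 0;-1 0.06 -0.008 0 0 0 0;-1 0.09 -0.012 0 0 0 0;-1 0.12 -0.016 0 0 0 0;-1 0.147 -0.02 0 0 0 0;-1 0.147 -0.02 0 0 0 0;-1 0.147 -0.02 0 0 0 0")

```text
clock: 2.98
eef_pos: [0.5299, -0.1428, 0.174]
tool_rot: [0.069, 0.998, -0.0, 0.001]
ft_force: [0.7, 0.6, 0.8]
grip_width: 0.0001
grasp_force: 0.0
```

```bash
python3 - <<'E'
from h import *
o=bot.get_obs();print(o["clock"],o["eef_pos"],o["ft_force"])
a=bot.camera("scene")[150:320,200:420,::-1];b=bot.camera("top")[150:320,240:460,::-1]
cv2.imwrite("pics/push.png",cv2.resize(np.vstack([a,b]),None,fx=1.75,fy=1.75))
E
```

```text
2.9833 [ 0.529903   -0.14282947  0.17398635] [0.73467296 0.61111188 0.8179168 ]
```

View pics/push.png

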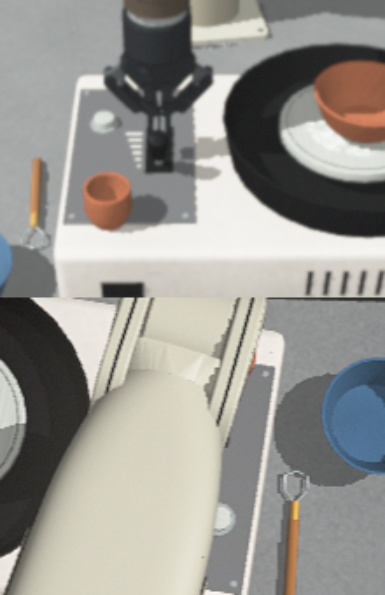

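>>> step_arm(targets="-1 -0.08 0.01 0 0 0 0;-1 -0.16 0.02 0 0 0 0;-1 -0.16 0.02 0.08 0 0 0;-1 -0.16 0.02 0.08 0 0 0;-1 -0.158 -0.06 0.08 0 0 0;-1 -0.158 -0.125 0.08 0 0 0;-1 -0.158 -0.125 0.08 0 0 0;-1 -0.158 -0.125 0.08 0 0 0")

```text
clock: 3.75
eef_pos: [0.4509, -0.2078, 0.214]
tool_rot: [0.071, 0.997, -0.0, 0.002]
ft_force: [0.1, 0.4, 0.4]
grip_width: -0.0002
grasp_force: 0.0
```

```bash
python3 - <<'E'
from h import *
o=bot.get_obs();print(o["clock"],o["eef_pos"],o["ft_force"])
a=bot.camera("scene")[150:320,200:420,::-1];i=bot.camera_info("wrist");b=bot.camera("wrist")[:,:,::-1]
a=cv2.resize(a,(480,371));b=cv2.resize(b,(480,360))[:229]
cv2.imwrite("pics/off.png",np.vstack([a,b]))
E
```

```text
3.75 [ 0.45091414 -0.2078316   0.2140047 ] [0.09271327 0.41042188 0.35252864]
```

View pics/off.png

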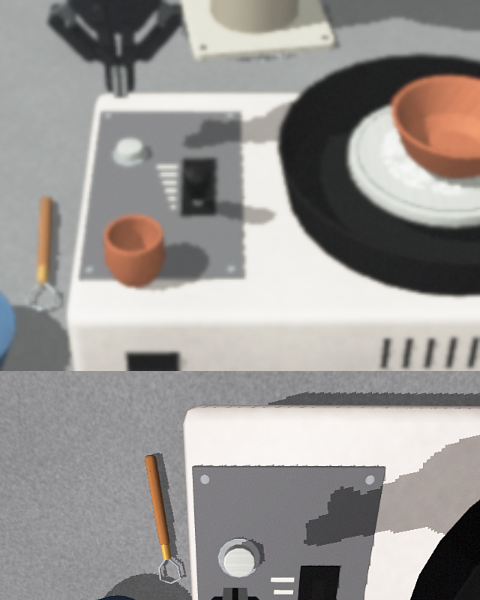

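The lever now leans toward the scene camera, with its grip end at about (289,229) in the full frame. I'll compare that with the predicted positions for off and slow, and re-measure the button, which sits at wrist pixel (319,252).

```bash
python3 - <<'E'
from h import *
s=bot.camera_info("scene");f=240/np.tan(np.radians(s["vertical_fov"])/2)
K=np.array([[f,0,s["cx"]],[0,f,s["cy"]],[0,0,1]]);T=np.linalg.inv(s["pose"])
for q in (0,.66,1.05):
  for d in (.080,.135):
    x=d*np.sin(q-.55);p=np.array([.511+.99*x,-.142-.1405*x,.095+d*np.cos(q-.55),1])
    c=(T@p)[:3];print(q,d,cv2.projectPoints((c*[1,-1,-1])[None],np.zeros(3),np.zeros(3),K,s["D"])[0].ravel())
i=bot.camera_info("wrist");print(at(i,(318,252),.150),bot.get_obs()["eef_pos"])
im=bot.camera("scene")[:,:,::-1];cv2.imwrite("pics/lev.png",cv2.resize(im[185:265,250:340],None,fx=6,fy=6,interpolation=2))
E
```

```text
0 0.08 [289.5765568  214.47172399]
0 0.135 [289.34761227 189.05231817]
0.66 0.08 [289.14824861 225.2693218 ]
0.66 0.135 [288.57558785 206.10565852]
1.05 0.08 [289.03723699 237.94682006]
1.05 0.135 [288.35918671 228.04082662]
[ 0.449907 -0.20341   0.15    ] [ 0.45063151 -0.20623524  0.21357474]
```

View pics/lev.png

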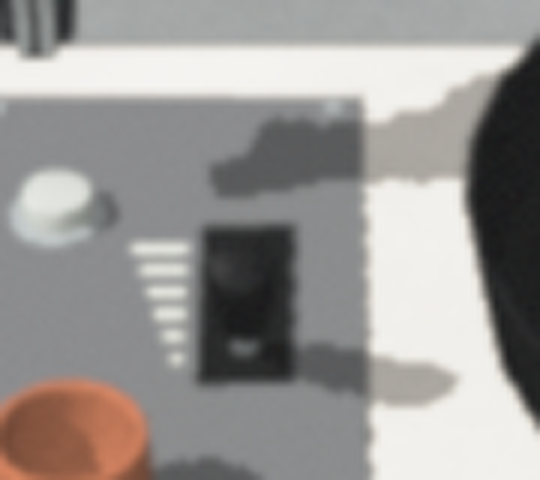

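The grip end at (289,229) matches off, predicted at (288,228), so I can press now.

>>> step_arm(targets="-1 0 0.004 -0.06 0 0 0;-1 0 0.004 -0.11 0 0 0;-1 0 0.004 -0.12 0 0 0;-1 0 0.004 -0.126 0 0 0;-1 0 0.004 -0.132 0 0 0;-1 0 0.004 -0.138 0 0 0;-1 0 0.004 -0.142 0 0 0;-1 0 0.004 -0.142 0 0 0;-1 0 0.004 -0.142 0 0 0")

```text
clock: 4.65
eef_pos: [0.4513, -0.2045, 0.143]
tool_rot: [0.069, 0.998, -0.0, 0.001]
ft_force: [-0.7, 1.9, 4.4]
grip_width: -0.0001
grasp_force: 1.9
```

>>> step_arm(targets="-1 0 0 -0.003 0 0 0;-1 0 0 -0.003 0 0 0;-1 0 0 -0.003 0 0 0")

```text
clock: 4.9
eef_pos: [0.4513, -0.2045, 0.1429]
tool_rot: [0.07, 0.998, -0.0, 0.002]
ft_force: [-2.8, 2.5, 13.3]
grip_width: -0.0002
grasp_force: 6.5
```

>>> step_arm(targets="-1 0 0 0.04 0 0 0;-1 0 0 0.1 0 0 0;-1 -0.08 0 0.16 0 0 0;-1 -0.16 0 0.2 0 0 0;-1 -0.2 0 0.2 0 0 0;-1 -0.2 0 0.2 0 0 0;-1 -0.2 0 0.2 0 0 0;-1 -0.2 0 0.2 0 0 0")

```text
clock: 5.57
eef_pos: [0.3508, -0.2047, 0.2405]
tool_rot: [0.07, 0.998, -0.0, 0.001]
ft_force: [0.4, 0.4, 0.1]
grip_width: -0.0001
grasp_force: 0.0
```

```bash
python3 - <<'E'
from h import *
o=bot.get_obs();print(o["clock"],o["eef_pos"],o["ft_force"])
im=bot.camera("scene")[:,:,::-1];cv2.imwrite("pics/end.png",cv2.resize(im[185:285,230:350],None,fx=5,fy=5,interpolation=2))
E
```

```text
5.5667 [ 0.3508278  -0.20465083  0.24053321] [0.36653133 0.43333759 0.14323687]
```

View pics/end.png

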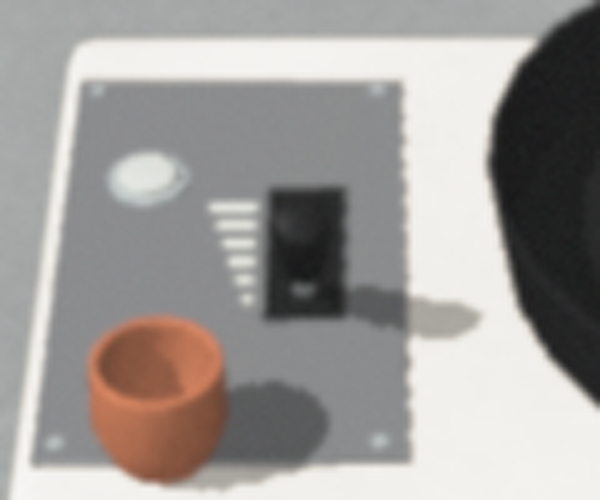

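The button at crop pixel (147,172) now sits almost flush in its ring, so it has latched. The lever is still at off, the cup hasn't moved and the arm is clear.

```bash
python3 -c "
from workcell import bot
print(bot.job_done())"
```

```text
the job is handed in; nothing more can be done
None
```

The lever was pushed to the off stop, then the power button was pressed until it latched. The arm was clear and the job was handed in at about 5.6 s; `job_done()` returned no verdict, so the result rests on the final camera and force checks.

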